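Set the tenon jig with its knurled wheel

ROBOT

A 6-joint arm with a two-finger parallel gripper is mounted at the origin on the work surface. World frame = base frame: x ahead of the robot, y to its left, z up, the work surface at z = 0. Lengths are in mm, angles in rad, forces in N, time in s.
With the tool pointing down it reaches from about 400 to 925 mm from the base axis. Payload 12.5 kg.
Tool frame: the origin (TCP) lies on the mounting face of the last link; the fingertips stand 190 mm ahead of it and the grasp point (between the pads) lies 171 mm ahead of it; z points along the fingers, y is the line along which they close (so a half turn about z gives the same grasp; the last joint's range is limited). The gripper opens to 95 mm and grips with 3 to 60 N. Pads are 20 mm wide; open, the fingers measure 119 mm over their backs; the gripper's body (75 mm by 180 mm) begins 59 mm behind the grasp point.
Start: joints at [-1.441, 0.491, 1.559, -0, 1.092, -0.106], TCP at [146.033, -607.7, 404.761] pointing down, gripper open.
Joint ranges: [-3.1, 3.1], [-0.84, 2.19], [0.05, 2.79], [-1.13, 4.28], [0.06, 2.93], [-2.69, 2.69]. Speed limits (rad/s): [2.22, 2.22, 2.79, 3.14, 3.14, 3.14].

INTERFACE

Orientations are given as [roll, pitch, yaw] about the fixed x, y, z axes, in that order (R = Rz(yaw) Ry(pitch) Rx(roll)).
In Python, from cell import env gives the robot as it stands.
- The arm moves only by the tool carry_out, never from a script. Its argument "series" is a list of rows, each a list of 5 numbers: the shift along the tool's x, y, z in m, then the turn about the tool's z in degrees, then the opening, from 0 (shut) to 1 (fully open). A call has 1 to 20 rows; each row is the pose to reach, as a shift and turn from the pose commanded when the call began, along the tool's axes at that moment; what a row does not reach only later rows make up. A row lasts 1/8 s, in which the tool goes at most 62.5 mm and 10.7 degrees, less where a joint would pass 70% of its speed; a pose out of reach is approached as far as the arm can. A call with a gripper value outside its range is refused whole. The fingers move at their own pace and stop on an object; the grip force is fixed at half the most. Time passes only in rows, so rows that repeat a pose let the fingers close. It gives the time, the measured TCP pose, the force, the opening and the grip force at its end, in the units of the state.
- env.state(): the state, without advancing time (a new reading comes with each control period).
- env.read_camera(name): name is "scene" or "top"; returns (picture, depth): 400x640x3 uint8, red, green, blue; 400x640 float32, mm along the optical axis (not along the pixel's ray), 0 where there is no reading.
- env.get_calibration(name): a dict with "intrinsics" (3x3 intrinsics, pixels), "D" ([k1, k2, p1, p2, k3] as OpenCV has them; the pictures are not rectified), "cam_to_world" (4x4, takes a point from camera to world coordinates). Camera axes: x right, y up, looking along -z (the intrinsics and any distortion apply to the point x, -y, -z); pixel columns grow to the right and rows downward; lengths in mm; the calibration is good to about 2 mm. A picture is of the moment at which its call begins. get_calibration takes no time and is no camera call.
- env.job_done(): hands the job in; it is judged then, once.
The state is a dict: "t": time; "joints": joint angles; "qvel": joint speeds; "tau": joint torques, N m; "eef_pos": TCP position; "tcp_rot": TCP orientation; "ft_force": force on the tool from outside, world axes, zero at the start; "moment": the same for the moment, N m; "opening": opening from 0.0 (shut) to 1.0 (fully open); "grip_force": force on a finger pad.
Only numpy, scipy, OpenCV 4.12 (cv2) and the standard library are available. Lean on these libraries where they do the work, as an engineer would, in place of code of your own. Each camera call takes 0.05 s, during which the arm holds its last target. There are 200 camera calls.

TASK

Set the tenon-cutting jig for the next cut: with a fingertip on top of its knurled brass wheel, roll the wheel, stroke by stroke, until the gap between the jaws has closed so far that the red pointer of the sliding jaw is in line with the green gauge mark, then take your hand away. Use light pressure, do not push the jaw itself or pinch the wheel, and leave the oak rail lying in the jig and everything else on the bench where it is.

Things in the scene. Friction and masses are not known exactly. Their poses are not given: they have to be found in the camera images.
- jig: Beech tenon jig fixed to the bench, bed 160 (x) x 300 (y) x 20 mm, yawed up to 0.3 rad. Origin: centre of its underside, on the bench. Its +y runs from the wheel end to the fixed jaw (dark wood, top 55 mm over the bench, face at y = +110 mm); its +x points away from the robot, to the side with the white scale. Two dark steel cheeks hold the wheel: 52 mm long in x, tops 70 mm over the bench
- wheel: Knurled brass wheel, 63 mm diameter, 24 mm wide, upright, axle along jig y, at jig x = 0, y = -95 mm; origin at its centre (turns with it), 58 mm over the bench at rest. Sprung: pressed from above it sinks up to 5 mm, about 3 N at first contact, 10 N fully down. About 1 N along the rim turns it; it stays where left. The jaw moves 6 mm per radian, 0.19 mm per mm of rim travel
- wheel_top (a point): Fixed point: the top of the wheel at rest, at mid-width, 89 mm over the bench. A fingertip drags here along jig x; nothing on the jig stands higher. Rolling the wheel's top away from the robot (jig +x) drives the sliding jaw along jig +y and closes the gap; rolling it back opens it
- jaw: Sliding jaw, dark wood with a steel face, 80 (x) x 25 (y) mm, top 55 to 64 mm over the bench, sliding along jig y between the wheel and the fixed jaw, at most 36 mm from its open stop. Origin under its centre, 26 mm over the bench at rest. It hangs on the wheel's sprung frame and dips with the wheel
- pointer (a point): Tip of the red pointer, 3 mm wide, fixed to the sliding jaw and reaching out over the white scale at jig x = +51 mm, 31 mm over the bench
- mark: Green gauge mark fixed on the white scale, a bar 22 (jig x) x 6 (jig y) x 4 mm just beyond the pointer tip; origin at the centre of its underside, axes parallel to the jig's. The pointer is in line when its tip has the same jig y as the mark's origin. At the start the pointer stands 10 to 30 mm short of it (on the wheel's side)
- rail: Loose oak rail 120 x 28 x 30 mm with a 35 mm tenon at its +x end, lying along jig x on the bed next to the fixed jaw; origin at the centre of its underside, about 20 mm over the bench. Stays there
- chisel_wide: Loose chisel, 260 mm long, 30 mm high, 25 mm blade, lying on the bench; origin under the ferrule, blade along its +x. Leave alone
- chisel_narrow: Loose chisel like the other, 10 mm blade. Leave alone
- mallet: Loose beech mallet, head 70 x 130 x 76 mm centred 100 mm from the origin along its +x, handle to -x, 300 mm long in all. Leave alone
- glue: Loose yellow glue bottle with red cap, 64 mm diameter, 170 mm high, standing; origin under its centre. Leave alone
- gauge: Loose marking gauge lying on the bench close in front of the jig, beam 170 mm along its y, 62 mm high; origin under the middle of the beam. Leave alone
- square: Loose try square lying on the bench, 110 mm wooden stock along its y, 150 mm steel blade along +x; origin under the stock. Leave alone
- pencil_box: Loose blue box 90 x 55 x 35 mm with a yellow pencil on top; origin under its centre. Leave alone

How it is judged (in metres and radians):
At the end, for the whole second after the job is handed in: The pointer tip is within 3 mm of the mark's centre line (it points at the 6 mm wide green bar), the jaw is at rest, and every loose thing is within 20 mm of where it started (y of pointer in the frame of mark between -0.003 and 0.003 m and linear speed of jaw below 0.003 m/s and distance of each of rail, chisel_wide, chisel_narrow, mallet, glue, gauge, square, pencil_box from where it was at the start of the episode below 0.02 m); the robot touches nothing.
It fails at once if the sliding jaw is pushed directly instead of by the wheel (contact force between any of the fingers, the arm and jaw above 2 N).
It fails at once if the wheel is pinched or leaned on hard (over 30 N) (contact force between the fingers and wheel above 30 N).
It fails at once if the oak rail is lifted off the jig's bed (height (world z) of rail above 0.03 m).
It fails at once if another loose thing is lifted (height (world z) of any of chisel_wide, chisel_narrow, mallet, glue, gauge, square, pencil_box above 0.015 m).
It fails at once if a bystander is moved more than 20 mm (distance of any of rail, chisel_wide, chisel_narrow, mallet, glue, gauge, square, pencil_box from where it was at the start of the episode above 0.02 m).
It also fails if it takes over 48 s, if anything falls off the work surface, if the arm or the gripper's body presses on something with over 40 N, if the wrist force passes 120 N, or if a joint passes its speed limit or range.

## Working session

There is one attempt and no reset: what is moved stays moved. The work goes in short steps, Python scripts to look and compute and a tool call to move; the robot and the scene stay as the last step left them, time stands still between calls to the robot, and variables do not carry over. Pictures are saved under pics/ and viewed, at most 10 in all, crops included, and the job is handed in when it is done.

Besides the shell and the picture viewer there is one more tool, called as name([rows], argument=value, ...), one row to a line, values as JSON. carry_out: Moves the arm, as the interface text tells. Its arguments: {"type":"object","properties":{"series":{"type":"array","items":{"type":"array","items":{"type":"number"}}}},"required":["series"]}

```bash
mkdir -p pics; cat > h.py <<'E'
import numpy as np, cv2
from cell import env
def shot(n):
    p,d=env.read_camera(n); return p,d
def world(n,u,v,d=None,z=None):
    c=env.get_calibration(n);K=np.array(c["intrinsics"]);T=np.array(c["cam_to_world"])
    x,y=cv2.undistortPoints(np.array([[[u,v]]],float),K,np.array(c["D"],float))[0,0]
    r=np.array([x,-y,-1.])
    if z is None: return (T@np.r_[r*d,1])[:3]
    w=T[:3,:3]@r; return T[:3,3]+w*(z-T[2,3])/w[2]
def pix(n,P):
    c=env.get_calibration(n);K=np.array(c["intrinsics"]);T=np.array(c["cam_to_world"])
    q=np.linalg.inv(T)@np.r_[P,1]; q=np.array([q[0],-q[1],-q[2]])
    return cv2.projectPoints(q[None],np.zeros(3),np.zeros(3),K,np.array(c["D"],float))[0][0,0]
E
python3 - <<'E'
from h import *
for n in("scene","top"):
    p,d=shot(n); cv2.imwrite(f"pics/{n}0.png",p[...,::-1]); np.save(f"{n}0.npy",d)
    print(n,np.round(env.get_calibration(n)["cam_to_world"],2).tolist())
print(env.state())
E
```

```text
scene [[0.79, -0.38, 0.48, 1135.44], [0.61, 0.46, -0.64, -740.16], [0.02, 0.8, 0.6, 781.68], [0.0, 0.0, 0.0, 1.0]]
top [[0.03, 0.99, -0.11, 420.19], [-1.0, 0.03, 0.0, -5.33], [0.0, 0.11, 0.99, 1383.44], [0.0, 0.0, 0.0, 1.0]]
{'t': 0.1, 'joints': array([-1.44062534e+00,  4.91497362e-01,  1.55938854e+00,  1.56797779e-05,
        1.09173283e+00, -1.05613238e-01]), 'qvel': array([ 0.00077898, -0.00070064, -0.00181309,  0.00047981, -0.00150187,
       -0.00056218]), 'tau': array([ 3.05284935e-03, -6.13623118e+01, -2.58604628e+01,  6.94465125e-02,
        4.70088248e-02, -6.90808383e-05]), 'eef_pos': array([ 146.0147826 , -607.67397149,  404.22127545]), 'tcp_rot': array([-3.14057376e+00, -1.21995176e-04,  2.35776924e-01]), 'ft_force': array([-0.60491932, -0.72478429, -0.32169138]), 'moment': array([0.00265321, 0.01848188, 0.00209637]), 'grip_force': 0.0, 'opening': 1.0019910564393428}
```

View pics/top0.png

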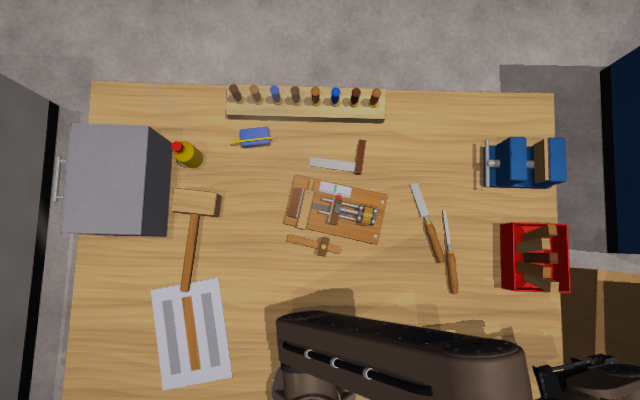

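View pics/scene0.png

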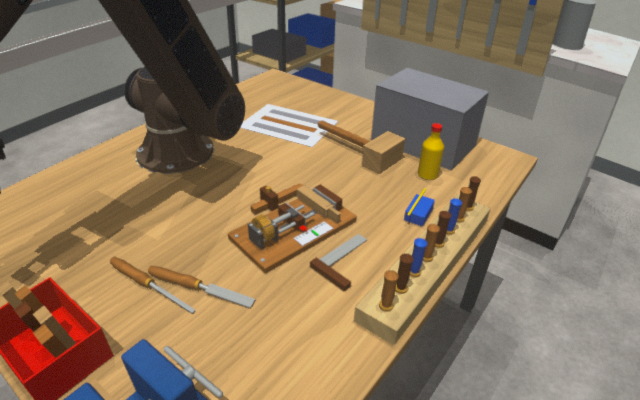

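The top view shows the jig around (336,209), with the wheel at (369,214). The scene view shows the wheel at (262,232), the red pointer at (304,228) and the green mark at (315,233). Next I'll enlarge both.

```bash
python3 - <<'E'
import cv2
a=cv2.imread("pics/top0.png")[170:250,280:392]; b=cv2.imread("pics/scene0.png")[180:270,225:360]
cv2.imwrite("pics/c1.png",cv2.resize(a,None,fx=7,fy=7,interpolation=cv2.INTER_CUBIC))
cv2.imwrite("pics/c2.png",cv2.resize(b,None,fx=5.9,fy=5.9,interpolation=cv2.INTER_CUBIC))
E
```

```text
(no output)
```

View pics/c1.png

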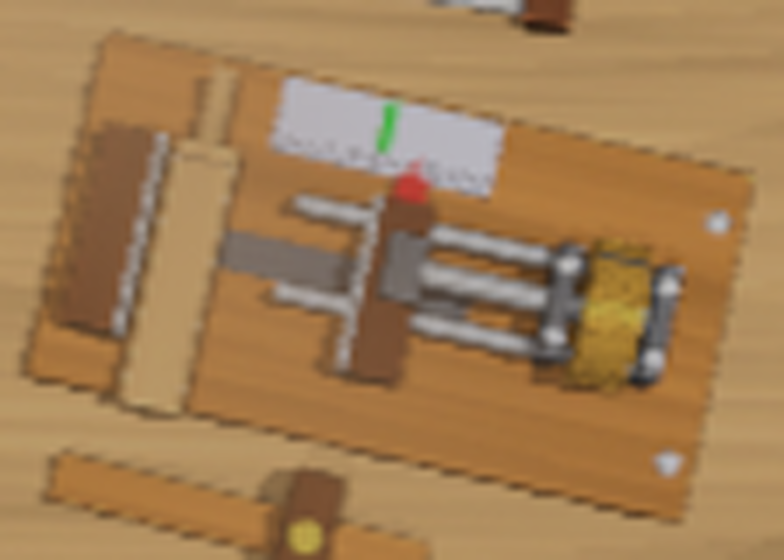

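View pics/c2.png

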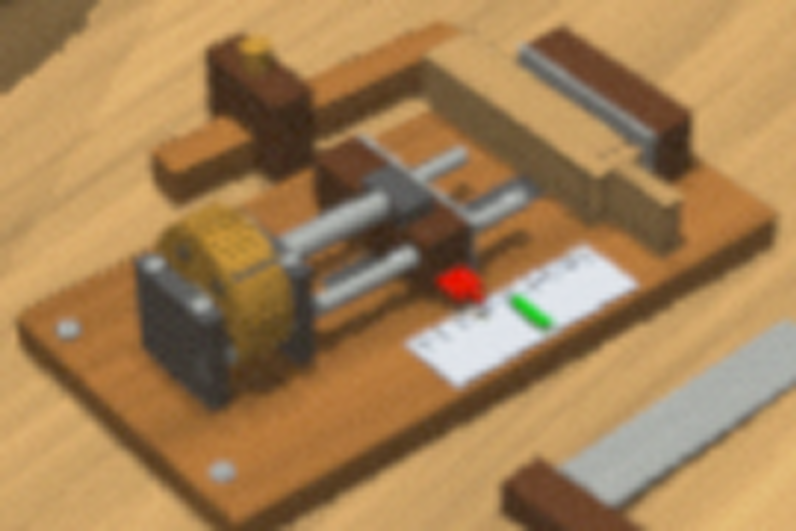

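In c1 the bed corners are at (110,33), (752,172), (683,520) and (25,375). The green bar runs from (393,103) to (382,152), the pointer tip is at about (416,163), and the wheel top is at about (617,312). In c2 the bar's centre is at (530,312) and the pointer tip at about (483,298).

```bash
cat >> h.py <<'E'
def up(n,x,y):
    return ((x+.5)/7-.5+280,(y+.5)/7-.5+170) if n=="top" else ((x+.5)/5.9-.5+225,(y+.5)/5.9-.5+180)
E
python3 - <<'E'
from h import *
C=[world("top",*up("top",*p),z=20) for p in[(110,33),(752,172),(683,520),(25,375)]]
C2=[world("scene",*up("scene",*p),z=20) for p in[(776,213),(240,512),(20,318)]]
print(np.round(C,1),"\nscene",np.round(C2,1))
M=np.array([[80,150],[80,-150],[-80,-150],[-80,150.]])
def fit(A,B):
    a=A-A.mean(0);b=B-B.mean(0);th=np.arctan2((a[:,0]*b[:,1]-a[:,1]*b[:,0]).sum(),(a*b).sum())
    R=np.array([[np.cos(th),-np.sin(th)],[np.sin(th),np.cos(th)]]);t=B.mean(0)-R@A.mean(0)
    print("yaw",th,"org",t,"res",np.round(A@R.T+t-B,1).tolist());return th,R,t
th,R,t=fit(M,np.array(C)[:,:2]); th2,R2,t2=fit(M[:3],np.array(C2)[:,:2])
J=lambda w,R=R,t=t:np.round(R.T@(w[:2]-t),1)
print("wheel top world",R@[0,-95]+t, R2@[0,-95]+t2)
print("wheeltop seen",J(world("top",*up("top",617,312),z=89)))
print("mark",J(world("top",*up("top",387.5,127.5),z=32)),J(world("scene",*up("scene",530,312),z=32),R2,t2))
print("ptr",J(world("top",*up("top",416,163),z=31)),J(world("scene",*up("scene",483,298),z=31),R2,t2))
d=np.load("top0.npy");u,v=up("top",617,312);print("depth z",world("top",u,v,d=d[int(round(v)),int(round(u))]))
E
```

```text
[[ 657.5   75.1   20. ]
 [ 602.2 -214.7   20. ]
 [ 446.  -185.7   20. ]
 [ 502.3  107.8   20. ]] 
scene [[ 655.9   77.3   20. ]
 [ 597.3 -209.1   20. ]
 [ 448.  -184.    20. ]]
yaw -0.19055307256391862 org [552.01821415 -54.37333461] res [[1.5, 2.6], [-0.0, -2.1], [-1.0, -0.8], [-0.5, 0.3]]
yaw -0.18807557878790893 org [550.19460058 -51.16646506] res [[0.9, 3.9], [3.5, -4.4], [-4.4, 0.5]]
wheel top world [ 534.02502551 -147.65379967] [ 532.4325687  -144.49122181]
wheeltop seen [ -2.4 -95.4]
mark [62.3 15.9] [69.6  8.9]
ptr [49.6  0.2] [49.4  0.4]
depth z [ 531.65630269 -147.63726747   88.76668888]
```

The fits agree: wheel top at about (533,-147,89) and jig yaw -0.19. The pointer needs to travel about 15 mm, and I'll track that by camera. Now I'll go above the wheel with the fingers shut and tool x along jig x.

carry_out([
  [0.05,-0.04,0,4,0],
  [0.1,-0.08,0,8,0],
  [0.15,-0.12,0,12,0],
  [0.2,-0.155,0,16,0],
  [0.25,-0.195,0,20,0],
  [0.3,-0.23,0,24.4,0],
  [0.35,-0.27,0.02,24.4,0],
  [0.4,-0.31,0.04,24.4,0],
  [0.44,-0.34,0.06,24.4,0],
  [0.47,-0.364,0.08,24.4,0],
  [0.47,-0.364,0.08,24.4,0],
  [0.47,-0.364,0.08,24.4,0],
  [0.47,-0.364,0.08,24.4,0],
  [0.47,-0.364,0.08,24.4,0],
])

```text
t: 1.85
eef_pos: [517.6, -144.8, 325.3]
tcp_rot: [3.141, -0.001, -0.191]
ft_force: [-0.1, -0.2, 1.1]
opening: 0.005
grip_force: 0.0
```

carry_out([
  [0,0,0.02,0,0],
  [0,0,0.035,0,0],
  [0,0,0.042,0,0],
  [0,0,0.045,0,0],
  [0,0,0.047,0,0],
  [0,0,0.048,0,0],
  [0,0,0.048,0,0],
])

```text
t: 2.72
eef_pos: [518.0, -144.0, 277.2]
tcp_rot: [3.141, -0.001, -0.19]
ft_force: [-2.1, -1.3, 4.4]
opening: 0.002
grip_force: 2.7
```

carry_out([
  [0,0,0.001,0,0],
  [0.004,0,0.001,0,0],
  [0.008,0,0.001,0,0],
  [0.012,0,0.001,0,0],
  [0.016,0,0.001,0,0],
  [0.02,0,0.001,0,0],
  [0.024,0,0.001,0,0],
  [0.028,0,0.001,0,0],
  [0.03,0,0.001,0,0],
  [0.03,0,0.001,0,0],
])

```text
t: 3.98
eef_pos: [547.9, -149.8, 276.5]
tcp_rot: [3.141, -0.002, -0.19]
ft_force: [0.9, -0.5, 5.8]
opening: 0.004
grip_force: 2.8
```

carry_out([
  [0,0,-0.005,0,0],
  [0,0,-0.02,0,0],
  [-0.015,0,-0.02,0,0],
  [-0.03,0,-0.02,0,0],
  [-0.03,0,-0.02,0,0],
])

```text
t: 4.6
eef_pos: [516.8, -143.7, 295.7]
tcp_rot: [-3.141, 0.001, -0.19]
ft_force: [0.4, 0.1, -0.2]
opening: 0.002
grip_force: 0.0
```

```bash
python3 - <<'E'
from h import *
print(env.state()["eef_pos"])
ims=[]
for n,(r,c,f) in {"scene":(195,260,10)}.items():
    p,_=shot(n); cv2.imwrite("pics/s1.png",p[...,::-1])
    for q in (cv2.imread("pics/scene0.png"),p[...,::-1]):
        ims.append(cv2.resize(q[r+10:r+60,c+10:c+90],None,fx=5.9,fy=5.9,interpolation=cv2.INTER_CUBIC))
cv2.imwrite("pics/c3.png",np.vstack(ims))
p,_=shot("top");cv2.imwrite("pics/t1.png",p[...,::-1])
E
```

```text
[ 516.76063947 -143.6727584   295.69494726]
```

View pics/c3.png

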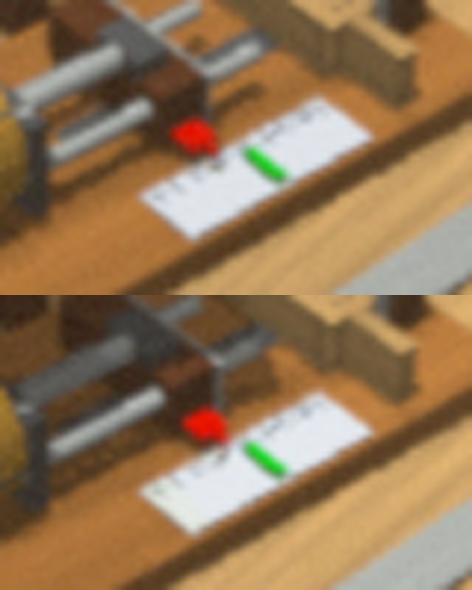

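The lower crop shows the pointer has advanced from (193,137) to (205,131) towards the green bar. I'll get numbers from colour centroids.

```bash
cat >> h.py <<'E'
th=-0.190;Rj=np.array([[np.cos(th),-np.sin(th)],[np.sin(th),np.cos(th)]]);tj=np.array([552,-54.4])
def cen(p,n):
    p=p.astype(float);r,g,b=p[...,0],p[...,1],p[...,2]
    box=np.zeros(r.shape,bool)
    if n=="top": box[178:205,315:365]=1
    else: box[212:250,285:330]=1
    out=[]
    for w,z in((np.clip(r-np.maximum(g,b)*1.0-70,0,None),33),(np.clip(g-np.maximum(r,b)-30,0,None),25)):
        w=w*box; v,u=np.indices(w.shape); s=w.sum()
        if s<1: out.append(None);continue
        P=world(n,(u*w).sum()/s,(v*w).sum()/s,z=z); out.append((Rj.T@(P[:2]-tj)).round(2))
    return out
E
python3 - <<'E'
from h import *
for f,n in(("top0","top"),("t1","top"),("scene0","scene"),("s1","scene")):
    a=cen(cv2.imread(f"pics/{f}.png")[...,::-1],n);print(f,a, a[1][1]-a[0][1] if a[0] is not None and a[1] is not None else "")
E
```

```text
top0 [array([37.64, -0.17]), array([63.74, 16.09])] 16.26
t1 [array([37.67,  5.91]), array([63.58, 16.13])] 10.219999999999999
scene0 [array([35.45,  0.89]), array([61.15, 17.72])] 16.83
s1 [array([35.66,  7.05]), array([61.26, 17.66])] 10.61
```

Both cameras agree: the remaining distance fell from 16.5 mm to 10.4 mm, so a 30 mm stroke moves the jaw 6.1 mm. I'll do another 30 mm stroke.

carry_out([
  [0,0,0.012,0,0],
  [0,0,0.018,0,0],
  [0,0,0.02,0,0],
  [0,0,0.02,0,0],
  [0.004,0,0.02,0,0],
  [0.008,0,0.02,0,0],
  [0.012,0,0.02,0,0],
  [0.016,0,0.02,0,0],
  [0.02,0,0.02,0,0],
  [0.024,0,0.02,0,0],
  [0.028,0,0.02,0,0],
  [0.03,0,0.02,0,0],
  [0.03,0,0.02,0,0],
  [0.03,0,0.015,0,0],
  [0.03,0,0,0,0],
  [0.015,0,0,0,0],
  [0,0,0,0,0],
  [0,0,0,0,0],
])

```text
t: 6.95
eef_pos: [516.7, -143.7, 295.7]
tcp_rot: [-3.141, 0.001, -0.19]
ft_force: [0.4, -0.4, -0.0]
opening: 0.004
grip_force: 0.0
```

```bash
python3 - <<'E'
from h import *
for n in("top","scene"):
    p,_=shot(n);a=cen(p,n);print(n,a,a[1][1]-a[0][1])
E
```

```text
top [array([37.71, 12.13]), array([63.58, 16.13])] 3.9999999999999982
scene [array([35.88, 13.04]), array([61.13, 17.63])] 4.59
```

About 4.2 mm remains, so I'll do a 20 mm stroke and then retreat upward.

carry_out([
  [0.005,0,0.012,0,0],
  [0.005,0,0.018,0,0],
  [0.005,0,0.02,0,0],
  [0.005,0,0.02,0,0],
  [0.009,0,0.02,0,0],
  [0.013,0,0.02,0,0],
  [0.017,0,0.02,0,0],
  [0.021,0,0.02,0,0],
  [0.025,0,0.02,0,0],
  [0.025,0,0.02,0,0],
  [0.025,0,0.015,0,0],
  [0.025,0,0,0,0],
  [0.0,0,-0.04,0,0],
  [-0.02,0,-0.08,0,0],
  [-0.02,0,-0.08,0,0],
  [-0.02,0,-0.08,0,0],
])

```text
t: 9.05
eef_pos: [498.4, -140.2, 375.7]
tcp_rot: [3.142, -0.0, -0.19]
ft_force: [-0.0, -0.5, -0.6]
opening: 0.008
grip_force: 0.0
```

```bash
python3 - <<'E'
from h import *
q=[]
for n in("top","scene"):
    p,_=shot(n);a=cen(p,n);print(n,a,None if a[0] is None else a[1][1]-a[0][1])
    c=p[170:250,280:392] if n=="top" else p[190:270,240:352]
    q.append(cv2.resize(c[...,::-1],None,fx=3.5*2-0,fy=3.5,interpolation=cv2.INTER_CUBIC) if 0 else cv2.resize(c[...,::-1],None,fx=3.5,fy=3.5,interpolation=cv2.INTER_CUBIC))
cv2.imwrite("pics/c4.png",np.hstack(q))
E
```

```text
top [array([37.62, 15.63]), array([64.14, 16.12])] 0.4900000000000002
scene [array([35.9 , 16.99]), array([61.09, 17.66])] 0.6700000000000017
```

View pics/c4.png

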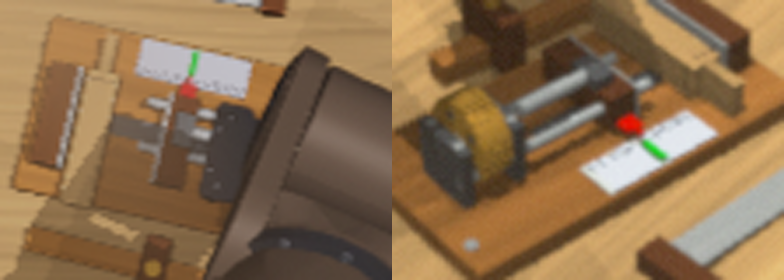

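The pointer, at (188,88) on the left and (628,124) on the right, lines up with the green bar at (194,64) and (654,149). The offset is about 0.5 mm, and the hand is clear of the jig.

```bash
python3 -c "
from cell import env
print(env.job_done())"
```

```text
the job is handed in; nothing more can be done
None
```

The job is handed in: three light strokes on the wheel brought the red pointer to about 0.5 mm from the green mark's centre line by both cameras (tolerance 3 mm), the hand is clear and I touched nothing else; no verdict was returned.

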